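Widen a snap-button tray holder and set the tray in it

ROBOT

A 6-joint arm with a two-finger parallel gripper is mounted at the origin on the work surface; the furniture and walls round the work are solid. World frame = base frame: x ahead of the robot, y to its left, z up, the work surface at z = 0. Lengths are in m, angles in rad, forces in N, time in s.
With the tool pointing down it reaches from about 0.375 to 0.9 m from the base axis. Payload 3.1 kg.
Tool frame: the origin (TCP) lies at the centre of the arm's flange, where the gripper is bolted on; the fingertips stand 182 mm ahead of it and the grasp point (between the pads) lies 164 mm ahead of it; z points along the fingers, y is the line along which they close (so a half turn about z gives the same grasp; the last joint's range is limited). The gripper opens to 87 mm and grips with 3 to 60 N. Pads are 19 mm wide; open, the fingers measure 117 mm over their backs; the gripper's body (75 mm by 190 mm) begins 51 mm behind the grasp point.
Start: joints at [1.153, 0.527, 1.433, -0, 1.181, -0.178], TCP at [0.148, 0.607, 0.405] pointing down, gripper open.
Joint ranges: [-3.08, 3.08], [-0.75, 2.2], [0.22, 2.44], [-1.43, 4.57], [0, 2.65], [-2.85, 2.85]. Speed limits (rad/s): [2.79, 2.79, 3.14, 3.14, 3.14, 3.14].

INTERFACE

Orientations are given as a unit quaternion [x, y, z, w].
In Python, from rig import * gives the robot as it stands.
- The arm moves only by the tool move_arm, never from a script. Its argument "commands" is a list that holds one entry, the list of rows, each a list of 6 numbers: the shift along the tool's x, y, z in units of 40 mm (1.0 is 40 mm), then the turn, a rotation vector about the tool's x, y, z in rad. A call has 1 to 12 rows; each row is the pose to reach, as a shift and turn from the pose commanded when the call began, along the tool's axes at that moment; what a row does not reach only later rows make up. A row lasts 1/8 s, in which the tool goes at most 62.5 mm and 10.7 degrees, less where a joint would pass 70% of its speed; a pose out of reach is approached as far as the arm can. A call with a gripper value outside its range is refused whole. "claw" is the closure, from -1 (fully open) to 1 (shut), so that 0 is half open, set as the call begins (left out, the last holds). The fingers move at their own pace and stop on an object; "squeeze" is the grip in N (left out, the last holds). Time passes only in rows, so rows that repeat a pose let the fingers close. It gives the time, the measured TCP pose, the force, the opening and the grip force at its end, in the units of the state.
- get_obs(): the state, without advancing time (a new reading comes with each control period).
- camera(name): name is "scene" or "side" or "wrist"; returns a dict with "pixels" (480x640x3 uint8, blue, green, red), "range_z" (480x640 float32, m along the optical axis (not along the pixel's ray), 0 where there is no reading), "camera_matrix" (3x3 intrinsics, pixels), "extrinsics" (4x4, takes a point from world to camera coordinates). Camera axes: x right, y up, looking along -z (the intrinsics and any distortion apply to the point x, -y, -z); pixel columns grow to the right and rows downward; lengths in m; the calibration is good to about 2 mm. A picture is of the moment at which its call begins.
- hand_in(): hands the job in; it is judged then, once.
The state is a dict: "time": time; "q": joint angles; "joint_velocities": joint speeds; "joint_torque": joint torques, N m; "position": TCP position; "tool_rot": TCP orientation; "ft_force": force on the tool from outside, world axes, zero at the start; "moment": the same for the moment, N m; "grip_width": finger opening in m; "grip_force": force on a finger pad.
Only numpy, scipy, OpenCV 4.12 (cv2) and the standard library are available. Lean on these libraries where they do the work, as an engineer would, in place of code of your own. Each camera call takes 0.05 s, during which the arm holds its last target. There are 200 camera calls.

TASK

The tray holder on the worktop is set too narrow for the small white tray. Squeeze its spring button in flush and slide the sleeve to the robot's left, away from the fixed jaw, until the button pops fully out through the sleeve's second hole; stop gently as it catches, never forcing the button. Then stand the tray flat on the worktop midway between the two jaws, its long sides along the rail, let go, and leave the other things where they are.

Things in the scene. Friction and masses are not known exactly. Their poses are not given: they have to be found in the camera images.
- rail: Fixed part of the tray holder: dark square rail, 262 mm long, axis 50 mm above the worktop, on two feet (70 x 30 x 6 mm, at y = -147 and 88 mm). Origin on the worktop under the rail's axis, straight below the button; x points away from the robot, square to the rail, y along it to the robot's left, z up. Button in its front (-x) side at y = 0. Left end cap at y = 104 mm.
- fixed_jaw (a point): Middle of the inner face of the fixed jaw, an aluminium plate at the rail's right end (inner face at y = -144 mm of the rail), 9 mm thick, 6 to 46 mm high, on the rail's far side, reaching to 118 mm beyond the rail's axis. The moving jaw is a like plate at the back of the jaw head; the jaws stand 54 to 78 mm apart at the start, 122 to 125 mm with the button in the second hole.
- slide (a joint): Slide of the aluminium sleeve with its jaw along the rail, m: about 0 at the start, its first hole caught on the button; grows to the robot's left (+y of the rail); end stop at 0.071. It catches again where the second hole meets the button, at 0.044 to 0.071, different every time: feel for it. It rubs with some 5 N and stays where it is left.
- sleeve: The sliding sleeve. Origin on the rail's axis, 50 mm above the worktop, level with the middle of its first hole, which is in its front face. A square tube 36 mm wide and high, wall 2.5 mm, holes 18 mm; grasp it across (along the rail's x) from above, from 22 mm left to 11 mm right of this point. Farther right on it is the jaw head, as wide and high, its second hole 45 to 69 mm right of the first.
- button_travel (a joint): Travel of the spring button into the rail (+x), m: 0 fully out (6 mm proud of the sleeve), 0.006 flush, 0.0085 caught under the sleeve's wall, 0.0105 at its stop. Spring 1.5 N out, 2.7 N flush. A finger flat on the sleeve over it presses it flush; pulling the sleeve with some 10 to 20 N then wedges it under the hole's edge, and it springs out by itself at the second hole.
- snap_button: The steel button, 16 mm in diameter with a round end; stays at its place on the rail while the sleeve moves. Origin on the rail's axis, 50 mm above the worktop, when out; axes like the rail's. Squeezing the sleeve across at the first hole presses the button and holds the sleeve at once. Over 12 N from the sleeve while it stands out damages it.
- nest (a point): Middle of the tray's place, a fixed point on the worktop midway between the jaws as they stand when the button is in the second hole: x = 76 mm, y = -82.5 mm of the rail. Axes like the rail's.
- tray: Small white open tray, loose, 40 to 70 g, 90 mm (x) by 113 mm (y, along the long sides) over its rim, 32 mm high. Thin flared walls; those of the long sides at x = +-32 mm at the bottom, +-38 mm at the top, with a lip outside to 45 mm. Origin under its centre, z up. Pinch a long side over the rim from above. Either way round is right.
- salt_shaker: Bystander: salt shaker, 44 mm across, 90 mm high, loose. Origin under its centre.
- dough_scraper: Bystander: dough scraper lying flat, 100 x 145 x 24 mm, loose. Origin under its centre.
- small_bowl: Bystander: small white bowl, 116 mm across, 52 mm high, loose. Origin under its centre.
Mind the look-alikes: they are no part of the job. Leave any blue look-alike of the tray alone.

How it is judged:
On the way, in this order (a step that is already met when the one before it is completed fails the run):
1. the button is pressed in and caught under the sleeve's wall while the sleeve slides (value of joint button_travel above 0.006 m and value of joint slide above 0.012 m), for 0.05 s.
2. the button has popped fully out through the second hole (value of joint button_travel below 0.0015 m and value of joint slide above 0.038 m), for 0.2 s.
At the end, for the whole second after the job is handed in: The button is fully out (within 1.5 mm) through the sleeve's second hole; the tray stands flat on the worktop between the jaws, its origin within 25 mm of the middle of its place, its long sides within 0.2 rad of the rail, at rest and released (all of step 2 and horizontal distance between tray and nest below 0.025 m and height (world z) of tray below 0.006 m and angle between tray's own z axis and vertical below 0.08 rad and angle between the y axis of tray and the y axis of rail, either way round below 0.2 rad and linear speed of tray below 0.02 m/s); the robot touches nothing.
It fails at once if the sleeve is forced against the button while it stands out: more than 12 N between them (contact force between snap_button and sleeve above 12 N and value of joint button_travel below 0.001 m).
It fails at once if a bystander is moved by more than 30 mm (distance of any of salt_shaker, dough_scraper, small_bowl from where it was at the start of the episode above 0.03 m).
It also fails if it takes over 58 s, if anything falls off the work surface, if the arm or the gripper's body presses on something with over 40 N, if the wrist force passes 120 N, or if a joint passes its speed limit or range.

## Working session

There is one attempt and no reset: what is moved stays moved. The work goes in short steps, Python scripts to look and compute and a tool call to move; the robot and the scene stay as the last step left them, time stands still between calls to the robot, and variables do not carry over. Pictures are saved under pics/ and viewed, at most 13 in all, crops included, and the job is handed in when it is done.

Besides the shell and the picture viewer there is one more tool, called after "Request:" as a command line: name --argument value ..., lists and objects as JSON in quotes. move_arm: Moves the arm, as the interface text tells. Its arguments: {"type":"object","properties":{"commands":{"type":"array","items":{"type":"array","items":{"type":"array","items":{"type":"number"}}}},"claw":{"type":"number"},"squeeze":{"type":"number"}},"required":["commands"]}

```bash
mkdir -p pics; ls; python3 - <<'E'
from rig import *
import cv2,numpy as np
o=get_obs();print(o)
for n in("scene","side"):
    c=camera(n);cv2.imwrite(f"pics/{n}0.png",c["pixels"]);np.savez(f"{n}0.npz",**c);print(n,c["camera_matrix"],c["extrinsics"])
E
```

```text
pics
{'time': 0.0, 'q': array([ 1.15249012e+00,  5.28481484e-01,  1.43390854e+00,  1.23301060e-05,
        1.18133457e+00, -1.78495464e-01]), 'joint_velocities': array([-5.11717329e-04, -8.90816553e-04, -6.74782182e-04, -2.71522405e-05,
        1.92462280e-04,  4.55456678e-04]), 'joint_torque': array([-1.32773428e-03, -4.40037596e+01, -1.76593351e+01,  6.32504141e-02,
        5.83363348e-02, -1.78885612e-04]), 'position': array([0.14827738, 0.60680945, 0.40375979]), 'tool_rot': array([ 1.19620519e-01,  9.92819115e-01, -1.01718699e-03, -3.18835842e-04]), 'ft_force': array([-0.75309372,  0.13524049,  0.11915027]), 'moment': array([ 0.01182034,  0.01967746, -0.01177642]), 'grip_force': 0.0, 'grip_width': 0.08711807503052302}
scene [[541.18174184   0.         326.51363652]
 [  0.         541.18174184 239.67146384]
 [  0.           0.           1.        ]] [[ 0.55692334 -0.83020684 -0.02435156 -0.3587776 ]
 [ 0.45144806  0.27797217  0.84789511 -0.34262   ]
 [-0.69715926 -0.48320604  0.52960446 -0.7781252 ]
 [ 0.          0.          0.          1.        ]]
side [[512.96228805   0.         322.25599525]
 [  0.         512.96228805 240.17452812]
 [  0.           0.           1.        ]] [[ 0.95859575 -0.28472411 -0.00513421 -0.5813084 ]
 [ 0.16748399  0.54911254  0.81879456 -0.1765731 ]
 [-0.23031129 -0.78575289  0.57406368 -1.14507722]
 [ 0.          0.          0.          1.        ]]
```

View pics/scene0.png

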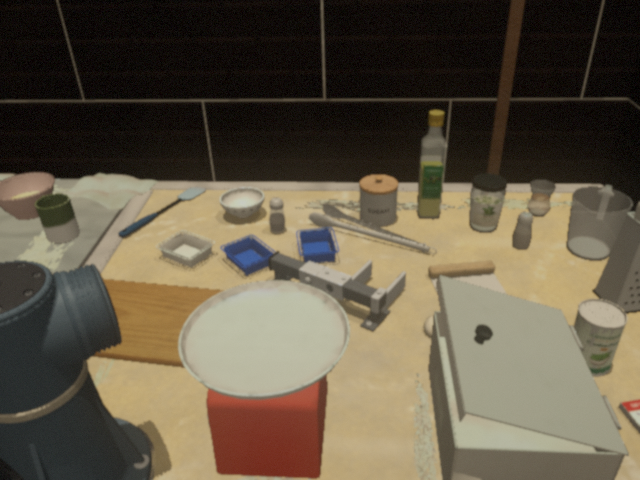

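View pics/side0.png

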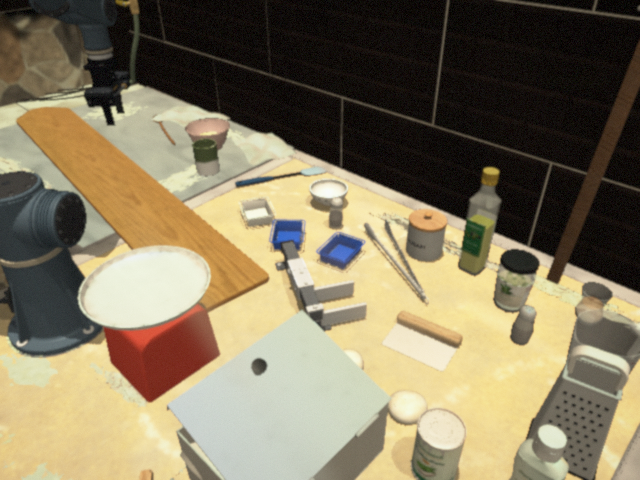

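Scene view: rail runs from (272,265), the left end, to (385,305), with jaws at (360,275) and (395,290). The white tray is at (186,250), with blue look-alikes at (248,254) and (317,244). Side view: rail (285,245)–(315,320), tray (257,212). Next I'll take positions from the depth.

```bash
cat > h.py <<'E'
import numpy as np,cv2
def cloud(c):
    d=c["range_z"];K=c["camera_matrix"];E=c["extrinsics"]
    v,u=np.mgrid[:480,:640]
    P=np.stack([(u-K[0,2])/K[0,0]*d,-(v-K[1,2])/K[1,1]*d,-d],-1)
    W=(P-E[:3,3])@E[:3,:3]
    W[d<=0]=np.nan
    return W
def pix(c,p):
    q=c["extrinsics"][:3,:3]@np.asarray(p)+c["extrinsics"][:3,3]
    K=c["camera_matrix"];return K[0,0]*q[0]/-q[2]+K[0,2],-K[1,1]*q[1]/-q[2]+K[1,2]
E
python3 - <<'E'
from h import *
for n,rt,rr in(("scene",(160,230,215,270),(268,250,410,330)),("side",(238,195,276,230),(272,235,370,330))):
    c=dict(np.load(n+"0.npz"));W=cloud(c);hsv=cv2.cvtColor(c["pixels"],cv2.COLOR_BGR2HSV)
    def sub(r):return W[r[1]:r[3],r[0]:r[2]].reshape(-1,3),hsv[r[1]:r[3],r[0]:r[2]].reshape(-1,3)
    P,H=sub(rt);m=(P[:,2]>.026)&(P[:,2]<.04)
    print(n,"tray rim",m.sum(),cv2.minAreaRect(P[m,:2].astype(np.float32)*1000),np.median(P[m,2]))
    P,H=sub(rr);m=(P[:,2]>.058)&(P[:,2]<.076)&(H[:,2]>0)
    Q=P[m];print("top",m.sum(),cv2.minAreaRect(Q[:,:2].astype(np.float32)*1000),np.median(Q[:,2]))
    br=m&(H[:,2]>110);Q=P[br];print("bright top",br.sum(),cv2.minAreaRect(Q[:,:2].astype(np.float32)*1000),np.median(Q[:,2]))
    m=(P[:,2]>.036)&(P[:,2]<.05)&(H[:,2]>110);Q=P[m];print("jaw z",Q[:,:2].min(0),Q[:,:2].max(0))
    x,y,w,h=rr[0],rr[1],rr[2]-rr[0],rr[3]-rr[1]
    cv2.imwrite(f"pics/{n}_c.png",cv2.resize(c["pixels"][y:y+h,x:x+w],None,fx=5 if n=="scene" else 6,fy=5 if n=="scene" else 6,interpolation=cv2.INTER_CUBIC))
E
```

```text
scene tray rim 358 ((497.08587646484375, 294.9353332519531), (95.49925994873047, 118.027587890625), 2.2828996181488037) 0.03029767936163927
top 1603 ((532.8321533203125, -71.59599304199219), (267.5084533691406, 41.8897590637207), 89.68844604492188) 0.06499133452639856
bright top 897 ((532.96142578125, -71.39144897460938), (41.64000701904297, 265.4931945800781), 0.2552848756313324) 0.06674844197293618
jaw z [ 0.51000767 -0.19636781] [ 0.65025742 -0.00745247]
side tray rim 210 ((498.135009765625, 261.6788330078125), (90.44525146484375, 182.44195556640625), 1.3590936660766602) 0.03009092165774253
top 1153 ((531.3319091796875, -72.67396545410156), (38.2286491394043, 271.2929382324219), 0.5588037967681885) 0.06528072011001335
bright top 1029 ((531.3229370117188, -71.75344848632812), (38.2286491394043, 269.4517822265625), 0.5588037967681885) 0.0656630040694946
jaw z [ 0.50947629 -0.20565423] [0.6481359  0.05503221]
```

View pics/scene_c.png

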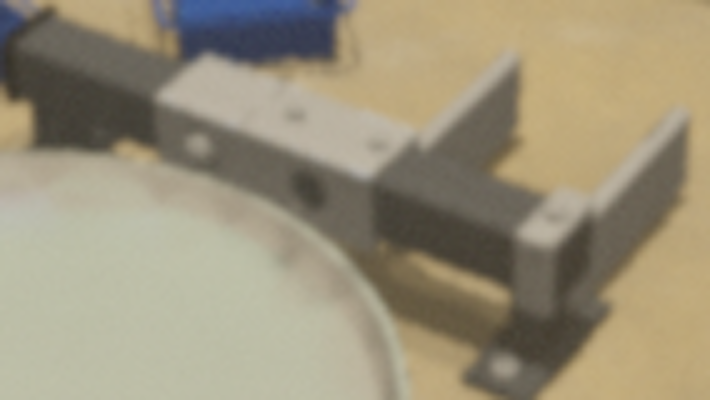

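The crop shows the sleeve with the button at crop (198,145) → px (307.6,279), and the dark second hole at crop (308,186) → px (329.6,287.2). The scale pan lies close in front of the rail.

```bash
python3 - <<'E'
from h import *
c=dict(np.load("scene0.npz"));K=c["camera_matrix"];E=c["extrinsics"];C=-E[:3,:3].T@E[:3,3]
def ray(u,v):return E[:3,:3].T@np.array([(u-K[0,2])/K[0,0],-(v-K[1,2])/K[1,1],-1])
for u,v,x in((307.6,279,.509),(329.6,287.2,.514)):
    r=ray(u,v);print("x-plane",C+r*(x-C[0])/r[0])
W=cloud(c);P=W.reshape(-1,3)
s=dict(np.load("side0.npz"));P2=cloud(s).reshape(-1,3)
A=np.vstack([P,P2]);A=A[~np.isnan(A[:,0])]
# scale/pan extents
m=(abs(A[:,0]-.40)<.13)&(A[:,1]<.12)&(A[:,1]>-.25)&(A[:,2]>.09)&(A[:,2]<.4)
B=A[m];print("pan",np.percentile(B,[1,50,99],axis=0))
# height map
print("hmap rows x .36-.72 cols y .4..-.3 (cm)")
for x in np.arange(.34,.74,.04):
    print("%.2f"%x,[int(100*np.percentile(q[:,2],98)) if len(q:=A[(abs(A[:,0]-x)<.02)&(abs(A[:,1]-y)<.025)&(A[:,2]<.5)])>3 else -9 for y in np.arange(.4,-.31,-.05)])
# rail edges by top points: fit axis via centers of slices
for n,cc in(("scene",c),("side",s)):
    Q=cloud(cc).reshape(-1,3);Q=Q[(Q[:,2]>.06)&(Q[:,2]<.074)&(abs(Q[:,0]-.532)<.03)&(abs(Q[:,1]+.072)<.14)]
    for y in np.arange(-.19,.06,.03):
        q=Q[abs(Q[:,1]-y)<.012];print(n,round(y,3),np.round(np.percentile(q[:,0],[3,97]),4),len(q))
# tray in side view, y clipped
W=cloud(c);q=W[230:270,160:215].reshape(-1,3);m=(q[:,2]>.026)&(q[:,2]<.04);q=q[m]
print("tray",q.min(0),q.max(0))
for y in (.25,.27,.29,.31,.33):
    t=q[abs(q[:,1]-y)<.008];print(y,np.round([t[:,0].min(),t[:,0].max()],4))
E
```

```text
x-plane [ 0.509      -0.04684377  0.05579848]
x-plane [ 0.514      -0.09617129  0.05188701]
pan [[ 0.27054602 -0.24838583  0.09466994]
 [ 0.29711273 -0.18841388  0.19212083]
 [ 0.33013136 -0.09801438  0.20781579]]
hmap rows x .36-.72 cols y .4..-.3 (cm)
0.34 [0, 2, 2, 2, 2, 2, 2, 2, 2, 2, 1, 20, 20, 20, 0]
0.38 [0, 0, 0, 2, 2, 2, 2, 2, 2, 2, 0, 0, 0, 0, 0]
0.42 [0, 0, 0, 0, 0, 2, 2, 2, 2, 2, 0, 0, 0, 0, 0]
0.46 [0, 3, 3, 3, 0, 0, 0, 2, 2, 1, 0, 0, 0, 0, 0]
0.50 [0, 3, 0, 3, 3, 3, 3, 6, 6, 6, 6, 6, 6, 0, 0]
0.54 [0, 3, 3, 3, 3, 2, 3, 6, 6, 7, 7, 6, 6, 0, 2]
0.58 [0, 0, 0, 0, 3, 3, 3, 0, 0, 0, 4, 0, 4, 0, 2]
0.62 [0, 0, 0, 0, 3, 3, 0, 3, 3, 0, 4, 0, 4, 0, 0]
0.66 [0, 5, 4, 1, 3, 0, 3, 2, 3, 0, 4, 0, 4, 0, 0]
0.70 [0, 5, 3, 5, 8, 8, 3, 3, 3, 0, 0, 0, 2, 2, 0]
scene -0.19 [0.5151 0.5482] 148
scene -0.16 [0.5173 0.5463] 128
scene -0.13 [0.5137 0.5488] 154
scene -0.1 [0.5135 0.5492] 162
scene -0.07 [0.5131 0.5504] 152
scene -0.04 [0.5133 0.5491] 143
scene -0.01 [0.5158 0.5488] 94
scene 0.02 [0.5169 0.5445] 100
scene 0.05 [0.5158 0.5478] 106
side -0.19 [0.5144 0.5479] 117
side -0.16 [0.5175 0.5456] 105
side -0.13 [0.5153 0.5482] 128
side -0.1 [0.514  0.5495] 118
side -0.07 [0.5137 0.5493] 106
side -0.04 [0.5145 0.5486] 97
side -0.01 [0.5182 0.5451] 64
side 0.02 [0.5174 0.5453] 70
side 0.05 [0.5168 0.5466] 73
tray [0.44944233 0.23634186 0.02619149] [0.54652399 0.35369726 0.03423036]
0.25 [0.4544 0.5465]
0.27 [0.4524 0.5447]
0.29 [0.4494 0.5437]
0.31 [0.4524 0.5443]
0.33 [0.4526 0.5425]
```

```bash
cat >> h.py <<'E'
from scipy.spatial.transform import Rotation as R
def go(o,p,yawdeg=0.0):
    """shift (units) and turn to put TCP at p, tool down, tool y along world x turned by yaw"""
    T=R.from_quat(o["tool_rot"]);y=np.deg2rad(yawdeg)
    yt=np.array([np.cos(y),np.sin(y),0]);z=np.array([0,0,-1.]);G=R.from_matrix(np.c_[np.cross(yt,z),yt,z])
    print(np.round(T.inv().apply(np.asarray(p)-o["position"])/.04,2),np.round((T.inv()*G).as_rotvec(),3))
E
python3 - <<'E'
from rig import *
from h import *
go(get_obs(),[.5315,-.046,.30])
E
```

```text
[-13.18 -13.57   2.62] [-2.000e-03  1.000e-03  1.331e+00]
```

Request:
move_arm --commands '[[[-13.18,-13.57,2.6,0,0,1.331],[-13.18,-13.57,2.6,0,0,1.331],[-13.18,-13.57,2.6,0,0,1.331],[-13.18,-13.57,2.6,0,0,1.331],[-13.18,-13.57,2.6,0,0,1.331],[-13.18,-13.57,2.6,0,0,1.331],[-13.18,-13.57,2.6,0,0,1.331],[-13.18,-13.57,2.6,0,0,1.331],[-13.18,-13.57,2.6,0,0,1.331],[-13.18,-13.57,2.6,0,0,1.331],[-13.18,-13.57,2.6,0,0,1.331],[-13.18,-13.57,2.6,0,0,1.331]]]' --claw -1 --squeeze 40

```text
time: 1.6
position: [0.5254, -0.0356, 0.3021]
tool_rot: [0.707, 0.707, -0.0, -0.0]
ft_force: [0.6, 0.8, -0.3]
grip_width: 0.0867
grip_force: 0.0
```

Request:
move_arm --commands '[[[0,0,0,0,0,0],[0,0,0,0,0,0],[0,0,0,0,0,0]]]'

```text
time: 1.98
position: [0.5237, -0.0322, 0.3026]
tool_rot: [0.707, 0.708, -0.0, -0.001]
ft_force: [-0.2, 0.9, -0.5]
grip_width: 0.0868
grip_force: 0.0
```

```bash
python3 - <<'E'
from rig import *
from h import *
o=get_obs();print(o["time"],o["position"],o["q"]);go(o,[.5315,-.046,.30])
c=camera("wrist");np.savez("w1.npz",**c);cv2.imwrite("pics/w1.png",c["pixels"])
print(pix(c,[.509,-.046,.05]),pix(c,[.5315,-.046,.068]),pix(c,[.514,-.095,.05]))
W=cloud(c).reshape(-1,3);Q=W[(W[:,2]>.06)&(W[:,2]<.074)&(abs(W[:,0]-.532)<.04)&(abs(W[:,1]+.072)<.16)]
print(len(Q),cv2.minAreaRect(Q[:,:2].astype(np.float32)*1000),np.median(Q[:,2]))
E
```

```text
1.975 [ 0.52366946 -0.03223407  0.30256059] [-2.74686360e-01  5.45522576e-01  1.77791082e+00  1.90139177e-04
  8.19899733e-01 -2.76427973e-01]
[-0.34  0.2   0.06] [-0.002 -0.001  0.002]
(np.float64(297.19745326686257), np.float64(267.2849486627554)) (np.float64(329.91015587490097), np.float64(277.43455546762067)) (np.float64(304.8166439783624), np.float64(328.7775121956005))
12547 ((532.9880981445312, -33.62367248535156), (36.509761810302734, 191.98934936523438), 0.24127008020877838) 0.06632935011430632
```

View pics/w1.png

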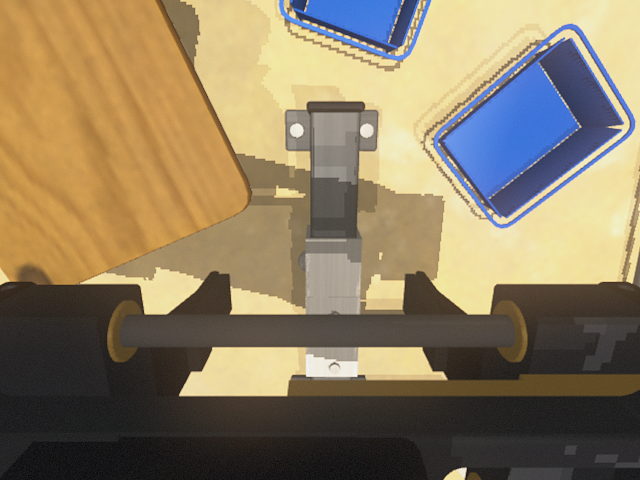

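Wrist view: button at px (302,260) on the sleeve's left edge, sleeve end at v=238, cap at v≈104, and foot screws at (297,130) and (367,130). I'll cast these to tie down y.

```bash
python3 - <<'E'
from h import *
c=dict(np.load("w1.npz"));K=c["camera_matrix"];E=c["extrinsics"];C=-E[:3,:3].T@E[:3,3]
def zp(u,v,z):
    r=E[:3,:3].T@np.array([(u-K[0,2])/K[0,0],-(v-K[1,2])/K[1,1],-1]);return np.round((C+r*(z-C[2])/r[2]),4)
print("button",zp(302,260,.05),"screws",zp(297,130,.007),zp(367,130,.007),"sleeve end",zp(333,238,.068),"cap",zp(337,104,.066),"sleeve edges",zp(306,270,.068),zp(360,270,.068))
g=cv2.cvtColor(c["pixels"],cv2.COLOR_BGR2GRAY)
print(g[245:280:1,302]);print(g[245:280,299])
E
```

```text
button [ 0.5124 -0.0405  0.05  ] screws [0.5077 0.0472 0.007 ] [0.5602 0.0473 0.007 ] sleeve end [ 0.5331 -0.0189  0.068 ] cap [0.5344 0.0612 0.066 ] sleeve edges [ 0.5158 -0.0408  0.068 ] [ 0.5511 -0.0407  0.068 ]
[114 115 116 119 118 118 115 105  98 100 102 107 111 110 110 107 113 107
 111 117 113 111 111 104 103 113 116 117 114 115 117 115 116 120 117]
[118 117 116 114 118 118 117 119 119 115 108 107 100  99 101 103 107 106
 107 106 108 110 114 117 117 114 115 117 117 114 117 118 116 117 117]
```

Request:
move_arm --commands '[[[-0.25,0.23,0.5,0,0,0],[-0.25,0.23,1.2,0,0,0],[-0.25,0.23,1.8,0,0,0],[-0.25,0.23,2.2,0,0,0],[-0.25,0.23,2.2,0,0,0],[-0.25,0.23,2.2,0,0,0]]]'

```text
time: 2.78
position: [0.5341, -0.0433, 0.2153]
tool_rot: [0.707, 0.707, 0.0, 0.001]
ft_force: [0.2, 0.1, 0.0]
grip_width: 0.0872
grip_force: 0.0
```

```bash
python3 - <<'E'
from rig import *
from h import *
o=get_obs();print(o["time"],o["position"],o["ft_force"]);go(o,[.533,-.042,.214])
E
```

```text
2.775 [ 0.53413877 -0.04331465  0.21528049] [0.2056311  0.13989026 0.0074208 ]
[ 0.03 -0.03  0.03] [0.001 0.    0.001]
```

Good. Close with 40 N (nudging 1 mm).

Request:
move_arm --commands '[[[0.03,-0.03,0.03,0,0,0],[0.03,-0.03,0.03,0,0,0],[0.03,-0.03,0.03,0,0,0],[0.03,-0.03,0.03,0,0,0],[0.03,-0.03,0.03,0,0,0],[0.03,-0.03,0.03,0,0,0],[0.03,-0.03,0.03,0,0,0],[0.03,-0.03,0.03,0,0,0]]]' --claw 1 --squeeze 40

```text
time: 3.78
position: [0.5334, -0.0423, 0.2133]
tool_rot: [0.707, 0.707, 0.001, 0.001]
ft_force: [5.1, 2.8, -5.0]
grip_width: 0.0355
grip_force: 40.0
```

Request:
move_arm --commands '[[[0.05,0,0,0,0,0],[0.1,0,0,0,0,0],[0.15,0,0,0,0,0],[0.2,0,0,0,0,0]]]'

```text
time: 4.28
position: [0.5335, -0.0365, 0.2133]
tool_rot: [0.706, 0.708, -0.001, 0.002]
ft_force: [2.3, -12.3, -6.4]
grip_width: 0.0355
grip_force: 40.0
```

Request:
move_arm --commands '[[[0.06,0,0,0,0,0],[0.12,0,0,0,0,0],[0.18,0,0,0,0,0],[0.25,0,0,0,0,0]]]'

```text
time: 4.78
position: [0.5335, -0.0263, 0.2133]
tool_rot: [0.707, 0.707, -0.001, 0.002]
ft_force: [3.1, -8.0, -5.5]
grip_width: 0.0357
grip_force: 40.0
```

```bash
python3 - <<'E'
from rig import *
from h import *
o=get_obs();print(o["position"],o["ft_force"])
c=camera("wrist");cv2.imwrite("pics/w2.png",c["pixels"][80:420,150:500]);np.savez("w2.npz",**c)
E
```

```text
[ 0.53347723 -0.02634466  0.21332848] [ 3.07554644 -8.00341135 -5.46218709]
```

View pics/w2.png

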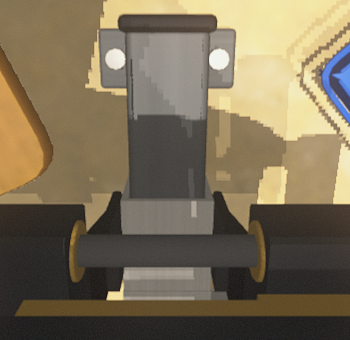

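Crop: sleeve's left end at crop v≈198 (v=278), gripped by both fingers. The force fell from 12 to 8 N, so the button is probably wedged. I'll lower the grip so the pads slip before the catch is overloaded.

Request:
move_arm --commands '[[[0,0,0,0,0,0],[0.05,0,0,0,0,0],[0.1,0,0,0,0,0],[0.15,0,0,0,0,0],[0.2,0,0,0,0,0],[0.25,0,0,0,0,0]]]' --squeeze 12

```text
time: 5.58
position: [0.5334, -0.0162, 0.2133]
tool_rot: [0.707, 0.707, -0.0, 0.002]
ft_force: [3.1, -7.8, -6.3]
grip_width: 0.0359
grip_force: 12.0
```

```bash
python3 - <<'E'
from rig import *
from h import *
o=get_obs();print(o["position"],o["ft_force"])
c=camera("wrist");np.savez("w3.npz",**c)
def zp(c,u,v,z):
    K=c["camera_matrix"];E=c["extrinsics"];C=-E[:3,:3].T@E[:3,3]
    r=E[:3,:3].T@np.array([(u-K[0,2])/K[0,0],-(v-K[1,2])/K[1,1],-1]);return np.round((C+r*(z-C[2])/r[2]),4)
for c in (dict(np.load("w2.npz")),c):
    g=cv2.cvtColor(c["pixels"],cv2.COLOR_BGR2GRAY)[255:310,290:340].mean(1)
    v=255+np.argmax(np.diff(cv2.GaussianBlur(g,(1,5),0).ravel()));print(v,zp(c,315,v+.5,.068))
E
```

```text
[ 0.53343031 -0.01615777  0.21332183] [ 3.1096327  -7.84467662 -6.32097767]
278 [ 0.5328 -0.0031  0.068 ]
278 [0.5327 0.0071 0.068 ]
```

Sleeve end moved −18.9 → −3.1 → 7.1 mm, so slide ≈ 26 mm with no slip.

Request:
move_arm --commands '[[[0,0,0,0,0,0],[0.06,0,0,0,0,0],[0.12,0,0,0,0,0],[0.18,0,0,0,0,0],[0.24,0,0,0,0,0],[0.3,0,0,0,0,0],[0.35,0,0,0,0,0]]]' --squeeze 8

```text
time: 6.5
position: [0.5334, -0.002, 0.2133]
tool_rot: [0.707, 0.707, -0.0, 0.002]
ft_force: [3.8, -7.6, -5.7]
grip_width: 0.0358
grip_force: 8.0
```

```bash
cat > s.py <<'E'
from rig import *
from h import *
o=get_obs();print(o["time"],o["position"],o["ft_force"])
c=camera("wrist")
K=c["camera_matrix"];E=c["extrinsics"];C=-E[:3,:3].T@E[:3,3]
g=cv2.cvtColor(c["pixels"],cv2.COLOR_BGR2GRAY)[255:310,290:340].mean(1)
v=255+np.argmax(np.diff(cv2.GaussianBlur(g,(1,5),0).ravel()))+.5
r=E[:3,:3].T@np.array([(315-K[0,2])/K[0,0],-(v-K[1,2])/K[1,1],-1]);print(v,"slide",(C+r*(.068-C[2])/r[2])[1]+.0189)
E
python3 s.py
```

```text
6.5 [ 0.53344317 -0.00202556  0.21332819] [ 3.81368321 -7.5986734  -5.74423475]
278.5 slide 0.040176397541352576
```

Request:
move_arm --commands '[[[0,0,0,0,0,0],[0.03,0,0,0,0,0],[0.05,0,0,0,0,0],[0.08,0,0,0,0,0],[0.1,0,0,0,0,0]]]' --squeeze 6

```text
time: 7.18
position: [0.5334, 0.002, 0.2133]
tool_rot: [0.707, 0.707, -0.0, 0.002]
ft_force: [2.5, -7.7, -5.5]
grip_width: 0.0361
grip_force: 6.0
```

Request:
move_arm --commands '[[[0.03,0,0,0,0,0],[0.05,0,0,0,0,0]]]'

```text
time: 7.42
position: [0.5334, 0.0042, 0.2134]
tool_rot: [0.707, 0.707, -0.0, 0.002]
ft_force: [3.2, -5.2, -5.5]
grip_width: 0.0359
grip_force: 6.0
```

```bash
python3 s.py
```

```text
7.425 [0.53343451 0.00419222 0.21335206] [ 3.22523526 -5.18161621 -5.49238308]
278.5 slide 0.04647747032077693
```

Request:
move_arm --commands '[[[0.02,0,0,0,0,0],[0.03,0,0,0,0,0]]]'

```text
time: 7.72
position: [0.5334, 0.0057, 0.2133]
tool_rot: [0.707, 0.707, 0.0, 0.001]
ft_force: [4.1, -3.1, -5.9]
grip_width: 0.0359
grip_force: 6.0
```

Request:
move_arm --commands '[[[0.02,0,0,0,0,0],[0.03,0,0,0,0,0]]]'

```text
time: 7.98
position: [0.5334, 0.0073, 0.2133]
tool_rot: [0.707, 0.707, 0.0, 0.001]
ft_force: [4.8, -3.3, -6.9]
grip_width: 0.0361
grip_force: 6.0
```

```bash
python3 s.py
```

```text
7.975 [0.5334419  0.00733575 0.21333962] [ 4.83314107 -3.29882836 -6.92390348]
278.5 slide 0.04978581141415531
```

Request:
move_arm --commands '[[[0.02,0,0,0,0,0],[0.02,0,0,0,0,0]]]'

```text
time: 8.28
position: [0.5334, 0.0084, 0.2133]
tool_rot: [0.707, 0.707, 0.0, 0.001]
ft_force: [4.1, -0.9, -6.2]
grip_width: 0.036
grip_force: 6.0
```

```bash
python3 s.py; python3 - <<'E'
from rig import *
from h import *
a=camera("scene")["pixels"][230:330,240:420];b=camera("side")["pixels"][220:330,250:370]
f=lambda i:cv2.resize(i,(400*i.shape[1]//i.shape[0],400),interpolation=cv2.INTER_CUBIC)
i=np.vstack([f(a)[:300,:700]]);cv2.imwrite("pics/s2.png",f(a))
E
```

```text
8.275 [0.53342028 0.00837877 0.21333933] [ 4.13756688 -0.89485618 -6.23212417]
278.5 slide 0.05086898618241109
```

View pics/s2.png

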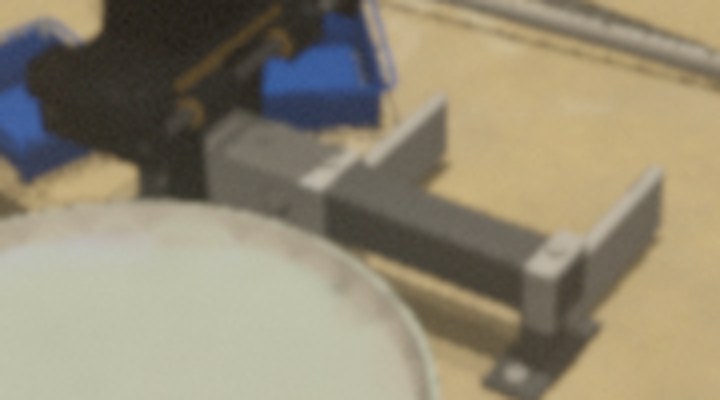

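The second hole at crop (283,205) still looks dark, so the button isn't out. Continuing.

Request:
move_arm --commands '[[[0.03,0,0,0,0,0],[0.05,0,0,0,0,0]]]'

```text
time: 8.68
position: [0.5334, 0.01, 0.2133]
tool_rot: [0.707, 0.707, 0.0, 0.001]
ft_force: [4.3, -5.1, -6.8]
grip_width: 0.0359
grip_force: 6.0
```

Request:
move_arm --commands '[[[0.03,0,0,0,0,0],[0.05,0,0,0,0,0]]]'

```text
time: 8.93
position: [0.5335, 0.0118, 0.2134]
tool_rot: [0.707, 0.707, -0.0, 0.002]
ft_force: [4.2, -6.5, -6.9]
grip_width: 0.036
grip_force: 6.0
```

```bash
python3 s.py
```

```text
8.925 [0.53345903 0.01175478 0.21335967] [ 4.16552455 -6.52094796 -6.91931121]
278.5 slide 0.05406055409141645
```

Request:
move_arm --commands '[[[0.03,0,0,0,0,0],[0.05,0,0,0,0,0]]]'

```text
time: 9.22
position: [0.5335, 0.0127, 0.2134]
tool_rot: [0.706, 0.708, -0.001, 0.002]
ft_force: [3.0, -12.7, -6.5]
grip_width: 0.0357
grip_force: 6.0
```

Request:
move_arm --commands '[[[0.03,0,0,0,0,0],[0.05,0,0,0,0,0]]]'

```text
time: 9.48
position: [0.5335, 0.0143, 0.2137]
tool_rot: [0.706, 0.708, -0.001, 0.002]
ft_force: [2.2, -13.7, -3.5]
grip_width: 0.0363
grip_force: 6.0
```

```bash
python3 s.py;python3 - <<'E'
from rig import *
from h import *
a=camera("scene")["pixels"][260:310,270:340];b=camera("scene")["pixels"][260:310,270:340]
i=((a.astype(float)+b)/2).astype(np.uint8)
cv2.imwrite("pics/s3.png",cv2.resize(i,None,fx=7,fy=7,interpolation=cv2.INTER_CUBIC))
E
```

```text
9.475 [0.53347404 0.01432956 0.21370561] [  2.19940021 -13.65563103  -3.50904226]
282.5 slide 0.05447053570380505
```

View pics/s3.png

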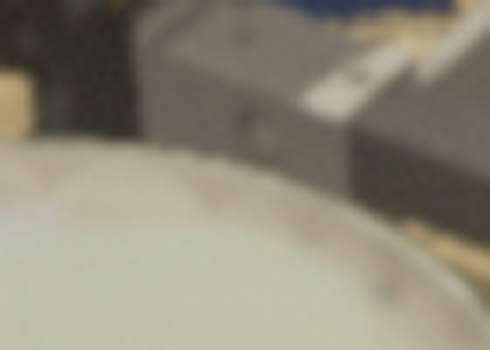

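The pull force jumped to 13 N and the sleeve stopped at slide ≈ 54 mm while the pads slipped. A button disc now shows at crop (258,128), so it has caught. Open and lift.

Request:
move_arm --commands '[[[-0.05,0,0,0,0,0],[-0.05,0,0,0,0,0],[-0.05,0,0,0,0,0],[-0.05,0,0,0,0,0],[-0.05,0,-0.5,0,0,0],[-0.05,0,-1.5,0,0,0],[-0.05,0,-2.5,0,0,0],[-0.05,0,-3.0,0,0,0],[-0.05,0,-3.0,0,0,0]]]' --claw -1

```text
time: 10.75
position: [0.5329, 0.015, 0.335]
tool_rot: [0.707, 0.707, 0.001, 0.002]
ft_force: [-0.0, 0.6, -0.5]
grip_width: 0.0867
grip_force: 0.0
```

```bash
python3 - <<'E'
from rig import *
from h import *
o=get_obs();print(o["time"],o["position"],o["ft_force"]);go(o,[.40,.28,.34])
c=camera("wrist");np.savez("w4.npz",**c)
W=cloud(c).reshape(-1,3)
Q=W[(W[:,2]>.064)&(W[:,2]<.074)&(abs(W[:,0]-.532)<.03)&(W[:,1]>-.1)&(W[:,1]<.06)]
for y in np.arange(-.06,.06,.01):
  q=Q[abs(Q[:,1]-y)<.003]
  if len(q): print(round(y,3),np.round(np.percentile(q[:,0],[2,98]),4),np.round(np.median(q[:,2]),4))
K=c["camera_matrix"];E=c["extrinsics"];C=-E[:3,:3].T@E[:3,3]
# front-side button look: points lower than top, just ahead of the sleeve front
B=W[(W[:,2]>.04)&(W[:,2]<.062)&(W[:,0]>.500)&(W[:,0]<.513)&(W[:,1]>-.08)&(W[:,1]<.03)]
print("button pts",len(B),B.mean(0) if len(B) else "", B[:,0].min() if len(B) else "")
E
```

```text
10.75 [0.53293117 0.01503825 0.33496444] [-0.007326    0.6159434  -0.48736877]
[ 6.63 -3.32 -0.14] [0.004 0.001 0.   ]
-0.04 [0.5154 0.55  ] 0.0684
-0.03 [0.5153 0.5507] 0.0685
-0.02 [0.5155 0.5504] 0.0687
-0.01 [0.5156 0.5502] 0.0684
0.0 [0.516  0.5501] 0.0681
0.01 [0.5156 0.5501] 0.0681
0.02 [0.5159 0.5504] 0.0681
0.03 [0.5163 0.5503] 0.0681
0.04 [0.5193 0.5459] 0.0652
0.05 [0.52  0.547] 0.0651
button pts 48 [ 0.51148963 -0.03938635  0.05406489] 0.5097626441362905
```

Depth confirms the button stands 6 mm proud of the sleeve front (x 0.510 against 0.516). On to the tray.

Request:
move_arm --commands '[[[5.1,-0.9,0,0,0,0],[5.1,-0.9,0,0,0,0],[5.1,-0.9,0,0,0,0],[5.1,-0.9,0,0,0,0],[5.1,-0.9,0,0,0,0],[5.1,-0.9,0,0,0,0]]]'

```text
time: 11.55
position: [0.497, 0.2176, 0.3328]
tool_rot: [0.708, 0.707, -0.001, -0.0]
ft_force: [0.3, -0.3, 0.2]
grip_width: 0.0867
grip_force: 0.0
```

```bash
cat > t.py <<'E'
from rig import *
from h import *
o=get_obs();print(o["time"],o["position"])
c=camera("wrist");np.savez("w5.npz",**c);cv2.imwrite("pics/w5.png",c["pixels"])
W=cloud(c);hsv=cv2.cvtColor(c["pixels"],cv2.COLOR_BGR2HSV)
m=((W[...,2]>.024)&(W[...,2]<.045)&(W[...,0]>.41)&(W[...,0]<.60)&(W[...,1]>.2)&(W[...,1]<.40)&(hsv[...,1]<90)).astype(np.uint8)
n,l,st,ce=cv2.connectedComponentsWithStats(cv2.morphologyEx(m,cv2.MORPH_CLOSE,np.ones((5,5))));k=1+st[1:,4].argmax();Q=W[(l==k)&(m>0)]
print(len(Q),cv2.minAreaRect(Q[:,:2].astype(np.float32)*1000),np.percentile(Q[:,2],[5,50,95]))
print(np.percentile(Q[:,:2],[.5,99.5],axis=0))
E
python3 t.py
```

```text
11.55 [0.49699799 0.21758125 0.33279558]
2234 ((498.5068664550781, 295.85455322265625), (76.42649841308594, 99.62193298339844), 1.652180552482605) [0.02469779 0.03061006 0.03314912]
[[0.45971097 0.24582527]
 [0.53753691 0.3458316 ]]
```

View pics/w5.png

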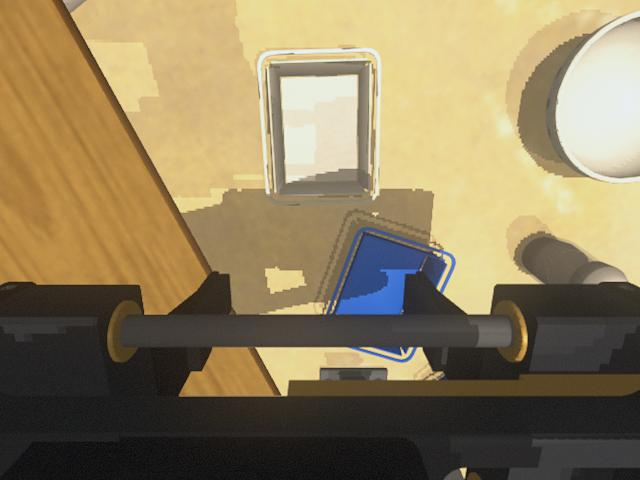

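Wrist view: white tray with rim corners at about (258,50) and (381,203), centre ≈ (0.4985, 0.2955), yaw ≈ 2°, long sides along y. The bowl is at (620,100) and the blue tray at (395,295), both clear of the far side wall, so I'll pinch that at x ≈ 0.539.

Request:
move_arm --commands '[[[2.0,1.05,0,0,0,-0.035],[2.0,1.05,0.5,0,0,-0.035],[2.0,1.05,1.2,0,0,-0.035],[2.0,1.05,2.0,0,0,-0.035],[2.0,1.05,2.7,0,0,-0.035],[2.0,1.05,3.2,0,0,-0.035],[2.0,1.05,3.35,0,0,-0.035],[2.0,1.05,3.35,0,0,-0.035],[2.0,1.05,3.35,0,0,-0.035]]]' --claw -1

```text
time: 12.72
position: [0.5392, 0.2989, 0.2005]
tool_rot: [0.695, 0.719, 0.001, 0.001]
ft_force: [0.1, 0.6, 0.4]
grip_width: 0.0872
grip_force: 0.0
```

Request:
move_arm --commands '[[[0,0,0,0,0,0],[0,0,0,0,0,0],[0,0,0,0,0,0],[0,0,0,0,0,0],[0,0,0,0,0,0],[0,0,0,0,0,0],[0,0,0,0,0,0],[0,0,0,0,0,0],[0,0,0,0,0,0]]]' --claw 1 --squeeze 8

```text
time: 13.85
position: [0.5386, 0.2988, 0.1994]
tool_rot: [0.695, 0.719, -0.0, -0.0]
ft_force: [0.5, 0.2, 0.1]
grip_width: 0.0058
grip_force: 0.2
```

Request:
move_arm --commands '[[[0,0,0,0,0,0],[0,0,0,0,0,0],[0,0,0,0,0,0],[0,0,0,0,0,0]]]' --claw 1 --squeeze 10

```text
time: 14.35
position: [0.5385, 0.2988, 0.1994]
tool_rot: [0.695, 0.719, -0.0, -0.0]
ft_force: [-0.2, 0.3, 1.7]
grip_width: 0.0037
grip_force: 10.0
```

```bash
python3 t.py; python3 -c "
import cv2;i=cv2.imread('pics/w5.png');cv2.imwrite('pics/w6.png',i)"
```

```text
14.35 [0.53851574 0.29876795 0.19944042]
6300 ((501.61712646484375, 321.5979919433594), (92.52913665771484, 62.13089370727539), 1.587680459022522) [0.02542507 0.0321137  0.03898127]
[[0.45588616 0.29267369]
 [0.54738643 0.35309804]]
```

View pics/w6.png

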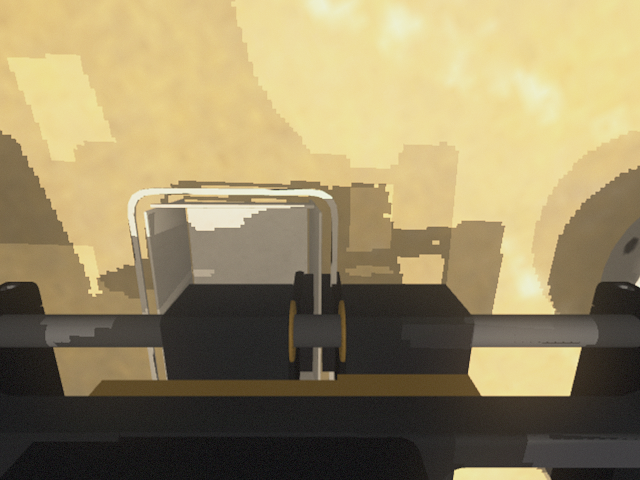

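The tray wall is pinched (3.7 mm, 10 N), with the rim centre at x ≈ 0.5016. Lift, then carry.

Request:
move_arm --commands '[[[0,0,-0.3,0,0,0],[0,0,-0.8,0,0,0],[0,0,-1.5,0,0,0],[0,0,-2.2,0,0,0],[0,0,-2.8,0,0,0],[0,0,-3.0,0,0,0]]]'

```text
time: 15.15
position: [0.5393, 0.299, 0.3225]
tool_rot: [0.695, 0.719, 0.003, 0.001]
ft_force: [-0.1, -1.0, -0.1]
grip_width: 0.002
grip_force: 10.0
```

Request:
move_arm --commands '[[[-0.6,0.1,0,0,0,0],[-1.6,0.3,0,0,0,0.01],[-2.7,0.6,0,0,0,0.02],[-3.8,0.8,0,0,0,0.03],[-4.9,1.1,0,0,0,0.03],[-6.0,1.3,0,0,0,0.03],[-7.1,1.5,0,0,0,0.03],[-8.2,1.8,0,0,0,0.03],[-9.2,2.0,0,0,0,0.03],[-10.1,2.2,0,0,0,0.03],[-10.64,2.3,0,0,0,0.03],[-10.64,2.3,0,0,0,0.03]]]'

```text
time: 16.65
position: [0.6455, -0.1245, 0.3192]
tool_rot: [0.706, 0.708, 0.0, -0.0]
ft_force: [-0.2, 0.1, -0.6]
grip_width: 0.0015
grip_force: 10.0
```

```bash
python3 - <<'E'
from rig import *
from h import *
o=get_obs();print(o["time"],o["position"],o["grip_width"],o["grip_force"]);go(o,[.6455,-.123,.32],.3)
c=camera("wrist");np.savez("w7.npz",**c);s=camera("side");sc=camera("scene")
np.savez("w7s.npz",**s)
cv2.imwrite("pics/w7.png",np.hstack([cv2.resize(c["pixels"],(400,300)),cv2.resize(s["pixels"][180:380,230:430],(300,300))]))
W=cloud(c);z0=W[...,2]
A=np.vstack([cloud(s).reshape(-1,3),cloud(sc).reshape(-1,3)])
J=A[(A[:,0]>.57)&(A[:,0]<.65)&(A[:,2]>.03)&(A[:,2]<.05)&(A[:,1]>-.22)&(A[:,1]<-.03)]
h,e=np.histogram(J[:,1],np.arange(-.22,-.03,.004));print([(round(a,3),int(b)) for a,b in zip(e,h) if b])
E
```

```text
16.65 [ 0.64554653 -0.12450159  0.31922487] 0.0014567413887273811 10.001464784145355
[ 0.04 -0.   -0.02] [ 0.    -0.    -0.002]
[(np.float64(-0.204), 1), (np.float64(-0.2), 82), (np.float64(-0.196), 269), (np.float64(-0.192), 74), (np.float64(-0.188), 15), (np.float64(-0.068), 12), (np.float64(-0.064), 163), (np.float64(-0.06), 68), (np.float64(-0.056), 19), (np.float64(-0.052), 1)]
```

View pics/w7.png

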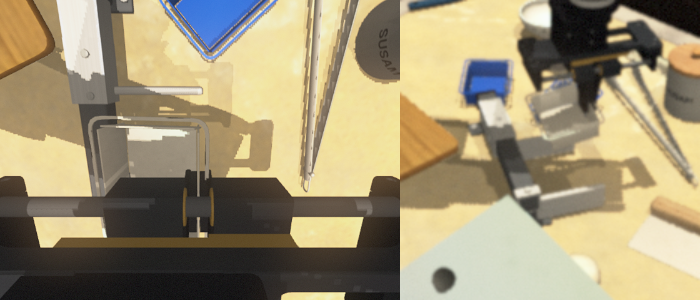

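Wrist half: tray in the hand, rim's left edge at (150,118), moving jaw as a bar at (160,90). Side half: tray held above the jaws, somewhat tilted. I'll measure both from the wrist cloud.

```bash
python3 - <<'E'
from h import *
c=dict(np.load("w7.npz"));W=cloud(c);P=W.reshape(-1,3)
J=P[(P[:,2]>.042)&(P[:,2]<.052)&(P[:,0]>.57)&(P[:,0]<.64)&(P[:,1]>-.09)&(P[:,1]<-.03)]
print("jaw",len(J),np.percentile(J,[2,50,98],axis=0))
V,U=np.nonzero((W[...,2]>.08)&(W[...,2]<.22)&(np.mgrid[:480,:640][0]<280)&(W[...,0]>.54)&(W[...,0]<.68)&(W[...,1]<-.03))
T=W[V,U];print(len(T),T.min(0),T.max(0))
for x in np.arange(.55,.67,.01):
    q=T[abs(T[:,0]-x)<.003]
    if len(q)>5:
        k=q[:,1]>np.percentile(q[:,1],85);print(round(x,2),"ymax",np.round(np.percentile(q[:,1],98),4),"z there",np.round(np.median(q[k,2]),4),"zmin/max",np.round(np.percentile(q[:,2],[2,98]),4))
s=dict(np.load("w7s.npz"));S=cloud(s);h=cv2.cvtColor(s["pixels"],cv2.COLOR_BGR2HSV)
m=(S[...,2]>.09)&(S[...,2]<.19)&(S[...,0]>.53)&(S[...,0]<.70)&(abs(S[...,1]+.125)<.08)&(h[...,1]<60)&(h[...,2]>110)
Q=S[m];print("side tray",len(Q));
for x in np.arange(.55,.68,.01):
    q=Q[abs(Q[:,0]-x)<.004]
    if len(q)>4:print(round(x,2),np.round(np.percentile(q[:,2],[2,50,98]),4),np.round(np.percentile(q[:,1],[2,98]),4))
E
```

```text
jaw 1296 [[ 0.57133675 -0.06036391  0.04319556]
 [ 0.60480656 -0.05613712  0.04570315]
 [ 0.63816234 -0.05210975  0.04732101]]
14857 [ 0.56304115 -0.12837193  0.10992835] [ 0.65479771 -0.0694402   0.15560327]
0.57 ymax -0.0715 z there 0.1405 zmin/max [0.1352 0.1418]
0.58 ymax -0.071 z there 0.1354 zmin/max [0.111  0.1426]
0.59 ymax -0.0702 z there 0.1438 zmin/max [0.1117 0.1446]
0.6 ymax -0.0704 z there 0.1453 zmin/max [0.1133 0.146 ]
0.61 ymax -0.0701 z there 0.1469 zmin/max [0.1148 0.1477]
0.62 ymax -0.0703 z there 0.1484 zmin/max [0.1165 0.1493]
0.63 ymax -0.07 z there 0.1502 zmin/max [0.118  0.1511]
0.64 ymax -0.0702 z there 0.1518 zmin/max [0.1195 0.1525]
0.65 ymax -0.0725 z there 0.153 zmin/max [0.138  0.1548]
side tray 1207
0.56 [0.1387 0.1393 0.1401] [-0.1767 -0.1014]
0.57 [0.1287 0.1389 0.1417] [-0.1829 -0.0873]
0.58 [0.109  0.1204 0.1428] [-0.1827 -0.0769]
0.59 [0.1096 0.1147 0.1439] [-0.1818 -0.0765]
0.6 [0.1114 0.1171 0.1448] [-0.1798 -0.0725]
0.61 [0.1125 0.1206 0.1467] [-0.1816 -0.0729]
0.62 [0.1145 0.124  0.1478] [-0.182  -0.0736]
0.63 [0.1156 0.1235 0.149 ] [-0.1813 -0.0742]
0.64 [0.1174 0.1307 0.1504] [-0.1762 -0.0764]
```

Tray is tilted about 9° with the near side low, at x centre 0.609, and y needs about +2.5 mm. I'll level it by turning the tool 0.16 rad about its x while keeping the grasp point still.

Request:
move_arm --commands '[[[0.03,0.3,0,0.08,0,0],[0.06,0.65,0.05,0.16,0,0],[0.06,0.65,0.05,0.16,0,0],[0.06,0.65,0.05,0.16,0,0]]]'

```text
time: 17.3
position: [0.6709, -0.1196, 0.3172]
tool_rot: [0.703, 0.707, -0.057, -0.057]
ft_force: [0.1, 0.0, -1.4]
grip_width: 0.0021
grip_force: 10.0
```

```bash
cat > m.py <<'E'
from rig import *
from h import *
o=get_obs();T=R.from_quat(o["tool_rot"]);print(o["time"],o["position"],o["ft_force"],"grasp",o["position"]+T.apply([0,0,.164]))
print("world z,x unit(40mm) in tool",np.round(T.inv().apply([[0,0,1],[1,0,0]]),3))
c=camera("wrist");W=cloud(c);P=W.reshape(-1,3)
J=P[(P[:,2]>.042)&(P[:,2]<.052)&(P[:,0]>.57)&(P[:,0]<.64)&(P[:,1]>-.09)&(P[:,1]<-.03)]
if len(J)>50:print("jaw",len(J),np.percentile(J[:,1],[2,98]))
zg=(o["position"]+T.apply([0,0,.164]))[2]
T=W[(W[...,2]>zg-.05)&(W[...,2]<zg+.02)&(np.mgrid[:480,:640][0]<280)&(W[...,0]>.54)&(W[...,0]<.68)&(W[...,1]<-.064)]
print(len(T),np.percentile(T,[1,99],axis=0))
for x in np.arange(.56,.67,.02):
    q=T[abs(T[:,0]-x)<.003]
    if len(q)>5:print(round(x,2),"ymax",np.round(np.percentile(q[:,1],98),4),"zmin/max",np.round(np.percentile(q[:,2],[2,98]),4))
E
python3 m.py
```

```text
17.3 [ 0.67091545 -0.11964637  0.31724868] [ 0.11586495  0.03598736 -1.35582211] grasp [ 0.64475435 -0.11973025  0.15534874]
world z,x unit(40mm) in tool [[ 0.001 -0.16  -0.987]
 [-0.006  0.987 -0.16 ]]
jaw 1227 [-0.06060203 -0.05201461]
14852 [[ 0.56218783 -0.12122513  0.12107941]
 [ 0.65046041 -0.0653962   0.15383253]]
0.56 ymax -0.0724 zmin/max [0.1517 0.154 ]
0.58 ymax -0.0659 zmin/max [0.1213 0.1535]
0.6 ymax -0.0657 zmin/max [0.1212 0.1535]
0.62 ymax -0.0655 zmin/max [0.1211 0.1534]
0.64 ymax -0.0651 zmin/max [0.1234 0.1537]
```

Level now (rim 0.1535), with about 5 mm clearance to the jaw. Lower to just above the jaws and recheck.

Request:
move_arm --commands '[[[-0.02,0.08,0.5,0,0,0],[-0.02,0.16,1.0,0,0,0],[-0.02,0.24,1.45,0,0,0],[-0.02,0.26,1.63,0,0,0],[-0.02,0.26,1.63,0,0,0]]]'

```text
time: 17.98
position: [0.6712, -0.1216, 0.2503]
tool_rot: [0.703, 0.707, -0.057, -0.057]
ft_force: [-0.7, -0.1, -0.8]
grip_width: 0.0018
grip_force: 10.0
```

```bash
python3 m.py; python3 - <<'E'
from rig import *
from h import *
S=[camera("side"),camera("scene")]
A=np.vstack([cloud(S[0]).reshape(-1,3)]);B=cloud(S[1]).reshape(-1,3)
for n,A in(("side",A),("scene",B)):
    A=A[(A[:,0]>.575)&(A[:,0]<.63)&(A[:,1]>-.22)&(A[:,1]<-.03)]
    for lo,hi in((.036,.049),(.08,.095)):
        h,e=np.histogram(A[(A[:,2]>lo)&(A[:,2]<hi)][:,1],np.arange(-.206,-.04,.003));print(n,lo,[(round(float(a),3),int(b)) for a,b in zip(e,h) if b>2])
E
```

```text
17.975 [ 0.67118923 -0.12159081  0.25027042] [-0.70614796 -0.07017329 -0.79215771] grasp [ 0.64478074 -0.12162318  0.08841063]
world z,x unit(40mm) in tool [[ 0.001 -0.161 -0.987]
 [-0.005  0.987 -0.161]]
jaw 2156 [-0.06056418 -0.05188695]
17315 [[ 0.54100841 -0.12319711  0.04550199]
 [ 0.65035167 -0.06565751  0.08687587]]
0.56 ymax -0.0738 zmin/max [0.085  0.0872]
0.58 ymax -0.0677 zmin/max [0.0545 0.0867]
0.6 ymax -0.0676 zmin/max [0.0544 0.0865]
0.62 ymax -0.0674 zmin/max [0.0542 0.0865]
0.64 ymax -0.067 zmin/max [0.0592 0.0867]
side 0.036 [(-0.2, 10), (-0.197, 65), (-0.194, 30), (-0.191, 19), (-0.188, 6)]
side 0.08 [(-0.185, 9), (-0.182, 18), (-0.179, 7), (-0.176, 32), (-0.173, 8), (-0.083, 7), (-0.08, 26), (-0.077, 19), (-0.074, 11), (-0.071, 8), (-0.068, 3)]
scene 0.036 [(-0.197, 41), (-0.194, 33), (-0.191, 25), (-0.188, 7), (-0.065, 4), (-0.062, 25), (-0.059, 10), (-0.056, 10)]
scene 0.08 [(-0.182, 20), (-0.179, 5), (-0.176, 25), (-0.173, 9), (-0.08, 20), (-0.077, 31), (-0.074, 3), (-0.071, 16), (-0.068, 7)]
```

Scene view puts the tray at −182…−68 and the jaw faces at −188…−64.5: centred to within 2 mm. Lower it.

Request:
move_arm --commands '[[[0.02,0.07,0.4,0,0,0],[0.02,0.13,0.8,0,0,0],[0.02,0.18,1.1,0,0,0],[0.02,0.2,1.23,0,0,0],[0.02,0.2,1.27,0,0,0],[0.02,0.2,1.3,0,0,0],[0.02,0.2,1.3,0,0,0]]]'

```text
time: 19.0
position: [0.6711, -0.1208, 0.1992]
tool_rot: [0.703, 0.707, -0.056, -0.056]
ft_force: [0.2, -0.1, -0.4]
grip_width: 0.0018
grip_force: 10.0
```

```bash
python3 m.py
```

```text
19.0 [ 0.67114687 -0.12081468  0.19924404] [ 0.19435716 -0.09674141 -0.40102973] grasp [ 0.64514166 -0.12099377  0.03731907]
world z,x unit(40mm) in tool [[-0.    -0.159 -0.987]
 [-0.005  0.987 -0.159]]
jaw 3783 [-0.0604324  -0.05180439]
29525 [[ 0.54257183 -0.1218993  -0.0010681 ]
 [ 0.67856406 -0.06516089  0.05568712]]
0.56 ymax -0.0663 zmin/max [-0.0008  0.0356]
0.58 ymax -0.0667 zmin/max [-0.0005  0.0352]
0.6 ymax -0.0666 zmin/max [-0.0006  0.0352]
0.62 ymax -0.0666 zmin/max [-0.0005  0.0351]
0.64 ymax -0.0665 zmin/max [-0.001   0.0352]
0.66 ymax -0.0649 zmin/max [-0.0011  0.0014]
```

Request:
move_arm --commands '[[[0,0.01,0.04,0,0,0],[0,0.01,0.07,0,0,0],[0,0.01,0.07,0,0,0]]]'

```text
time: 19.42
position: [0.6712, -0.1208, 0.1969]
tool_rot: [0.703, 0.707, -0.056, -0.056]
ft_force: [-0.5, -0.2, 4.5]
grip_width: 0.0021
grip_force: 10.0
```

Request:
move_arm --commands '[[[0,0,0,0,0,0],[0,0,0,0,0,0],[0,0,0,0,0,0],[0,0,0,0,0,0],[0,0,0,0,0,0],[0,0,0,0,0,0]]]' --claw -0.1

```text
time: 20.18
position: [0.671, -0.1208, 0.1959]
tool_rot: [0.703, 0.707, -0.057, -0.056]
ft_force: [-0.8, -0.1, 0.5]
grip_width: 0.0463
grip_force: 0.0
```

Request:
move_arm --commands '[[[0,-0.04,-0.25,0,0,0],[0,-0.12,-0.75,0,0,0],[0,-0.24,-1.5,0,0,0],[0,-0.4,-2.5,0,0,0],[0,-0.55,-3.5,0,0,0],[0,-0.6,-3.8,0,0,0],[0,-0.6,-3.8,0,0,0]]]'

```text
time: 21.05
position: [0.6715, -0.1207, 0.3514]
tool_rot: [0.703, 0.707, -0.056, -0.055]
ft_force: [1.1, 0.1, -0.2]
grip_width: 0.0482
grip_force: 0.0
```

```bash
python3 - <<'E'
from rig import *
from h import *
o=get_obs();print(o["time"],o["position"],o["ft_force"])
for n in("scene","side"):
    c=camera(n);W=cloud(c);Q=W[(W[...,2]>.026)&(W[...,2]<.036)&(W[...,0]>.556)&(W[...,0]<.67)&(W[...,1]>-.184)&(W[...,1]<-.066)]
    print(n,len(Q),cv2.minAreaRect(Q[:,:2].astype(np.float32)*1000),np.percentile(Q[:,2],[5,50,95]))
    for x in(.57,.61,.645):
        q=Q[abs(Q[:,0]-x)<.012];print(x,len(q),np.round(np.percentile(q[:,2],95),4) if len(q) else "")
    if n=="scene":a=c["pixels"][230:350,260:420]
    else:b=c["pixels"][220:340,250:370]
    P=W.reshape(-1,3)
cv2.imwrite("pics/fin.png",np.hstack([cv2.resize(a,None,fx=2.8,fy=2.8,interpolation=3)[:336],cv2.resize(b,None,fx=2.8,fy=2.8,interpolation=3)[:336]]))
E
```

```text
21.05 [ 0.67145119 -0.12074878  0.35144606] [ 1.13340275  0.12944632 -0.16412203]
scene 264 ((622.5023193359375, -123.1289291381836), (64.67996215820312, 115.6053237915039), 5.014045238494873) [0.02657755 0.03029853 0.03299924]
0.57 0 
0.61 48 0.0336
0.645 184 0.0326
side 283 ((605.278564453125, -121.07112884521484), (91.69275665283203, 109.07534790039062), 0.551051676273346) [0.02665741 0.03075847 0.03335898]
0.57 91 0.0337
0.61 38 0.0329
0.645 113 0.0329
```

View pics/fin.png

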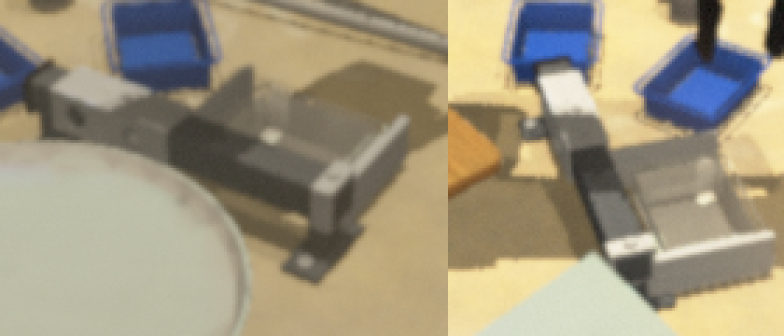

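Left half: first hole now empty and dark at (75,117), button out in the second hole at (133,132). Both halves show the tray flat between the jaws, at (270,135) and (700,200), with its rim level at about 33 mm and the gripper clear. Handing in.

```bash
python3 -c "
from rig import *
print(hand_in())"
```

```text
the job is handed in; nothing more can be done
None
```

The job is handed in at about 21 s of the 58 s allowed: the cameras show the button out through the second hole and the tray flat, released and centred between the jaws to a few millimetres; the hand-in gave no verdict.

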